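# Gauge the spare crank grips on the can opener, sort them and close the tin

## Robot

A 6-joint arm with a two-finger parallel gripper is mounted at the origin on the work surface. World frame = base frame: x ahead of the robot, y to its left, z up, the work surface at z = 0. Lengths are in m, angles in rad, forces in N, time in s.
With the tool pointing down it reaches from about 0.4 to 0.825 m from the base axis. Payload 7 kg.
Tool frame: the origin (TCP) lies at the very end of the fingers, on their centre line; the grasp point (between the pads) lies 19 mm behind it (arm.grasp_offset is the distance from the TCP to the grasp point, in m); z points along the fingers, y is the line along which they close (so a half turn about z gives the same grasp; the last joint's range is limited). The gripper opens to 88 mm and grips with 3 to 60 N. Pads are 19 mm wide; open, the fingers measure 130 mm over their backs; the gripper's body (78 mm by 193 mm) begins 47 mm behind the grasp point.
Start: joints at [1.526, 0.359, 0.012, 0, -1.224, -0.288], TCP at [0.221, 0.638, 0.227] pointing down, gripper open.
Joint ranges: [-3.07, 3.07], [-1.43, 2.12], [-1.02, 1.25], [-3.03, 1.67], [-3.05, -0], [-3.03, 3.03]. Speed limits (rad/s): [2.39, 2.39, 3.01, 3.14, 3.14, 3.14].

## Interface

Orientations are given as [roll, pitch, yaw] about the fixed x, y, z axes, in that order (R = Rz(yaw) Ry(pitch) Rx(roll)).
In Python, from station import get_state, cams, arm, nets gives the robot as it stands.
- The arm moves only by the shell command python3 -m creep 'ROWS' [FORCE]. ROWS is a JSON object of lists of equal length, an entry for each row: "translation": the shift along the world's x, y, z in mm, a list of three; "spin": the turn about the world's z in rad; "gripper": the opening, from 0 (shut) to 1 (fully open). In form: {"translation": [[dx, dy, dz], ...], "spin": [spin, ...], "gripper": [gripper, ...]}. A call has 1 to 8 rows; each row shifts and turns the commanded pose from where the row before left it; what a row does not reach is not made up. A row lasts 1/10 s, in which the tool goes at most 50 mm and 8.59 degrees, less where a joint would pass 70% of its speed; a pose out of reach is approached as far as the arm can. A call is refused whole if a number of a shift passes 50 or a number of a turn 0.15, either way. A call with a gripper value outside its range is refused whole. The fingers move at their own pace and stop on an object; FORCE is the grip in N (left out, the last holds). Time passes only in rows, so rows that do not move let the fingers close. It gives the time, the measured TCP pose, the force, the opening and the grip force at its end, in the units of the state.
- get_state(): the state, without advancing time (a new reading comes with each control period).
- cams.grab_frame(name): name is "scene" or "side" or "wrist"; returns a dict with "img" (384x512x3 uint8, red, green, blue), "mtx" (3x3 intrinsics, pixels), "D" ([k1, k2, p1, p2, k3] as OpenCV has them; the pictures are not rectified), "R" (3x3) and "t" (3): a world point X has camera coordinates R X + t. Camera axes: x right, y down, z forward; pixel columns grow to the right and rows downward; lengths in m; the calibration is good to about 2 mm. A picture is of the moment at which its call begins. There is no depth.
- arm.job_done(): hands the job in; it is judged then, once.
Trained networks look in the newest picture that a camera, given by its name, has taken for a name from the list of things; names that differ only in an ending like _2 or _b are one class to them, and where a whole thing is asked for, a point or a joint stands for the part that bears it (a point fixed in the world has none). Each returns a list of dicts, best first, with "confidence" (0 to 1); they miss things now and then, are a little off and sometimes report something else, mostly with a low value. They report only what shows in the picture. A call takes as long as a camera call. They do not tell look-alikes from the thing itself.
- nets.search_frame(camera, label): "centre" ([x, y, z] in m, in world coordinates, good to about 4 mm: the middle of the surface that is visible of it).
- nets.pinpoint(camera, label): "centre" ([x, y, z] in m, in world coordinates, good to about 4 mm: a listed point, or the origin of a listed thing).
The state is a dict: "t": time; "q": joint angles; "qd": joint speeds; "joint_efforts": joint torques, N m; "eef_pos": TCP position; "ee_rot": TCP orientation; "force": force on the tool from outside, world axes, zero at the start; "moment": the same for the moment, N m; "width": finger opening in m; "gripper_force": force on a finger pad.
Only numpy, scipy, OpenCV 4.12 (cv2) and the standard library are available. Lean on these libraries where they do the work, as an engineer would, in place of code of your own. Each camera call takes 0.05 s, during which the arm holds its last target. There are 200 camera calls.

## Task

Two look-alike red grip sleeves for the can opener's crank lie on the chopping board, but one is blocked inside: try each of them on the opener's bare spindle, sliding it on as far as it will go without forcing it, and pausing there a moment. Take them one at a time, leaving the other where it lies on the board until the first has been tried and put away: the sleeve that goes right up to the collar is laid in the blue tin, the one that stops short in the white bowl, each let go there without dropping it from a height. When both are sorted, put the lid squarely on the tin by its knob, and leave the beans, jug and colander alone.

Things in the scene. Friction and masses are not known exactly. Their poses are not given: they have to be found in the camera images.
- sleeve_1: one of two red octagonal plastic grip sleeves that look alike, 90 mm long, 40 mm across flats, 25 mm octagonal bore open at both ends, about 80 g; lies on a flat on the chopping board. One of the two (which one is to be found out by trying) is obstructed 35 mm inside from either end. Origin: its centre; x = along its bore; symmetric end to end
- sleeve_2: one of two red octagonal plastic grip sleeves that look alike, 90 mm long, 40 mm across flats, 25 mm octagonal bore open at both ends, about 80 g; lies on a flat on the chopping board. One of the two (which one is to be found out by trying) is obstructed 35 mm inside from either end. Origin: its centre; x = along its bore; symmetric end to end
- board: brown wooden chopping board, 220 x 320 x 18 mm, heavy; origin: centre of its underside on the table, x and y along its 220 and 320 mm sides
- opener: grey and steel can opener clamped on the table's far edge; origin on the table under its upright (30 x 50 mm, 170 mm tall). Its crank is locked level: the steel arm ends 80 mm to the -y side in a bare horizontal spindle (18 mm diameter, 65 mm long, the last 12 mm tapering to 8 mm) that points along the opener's -x, towards the robot; its axis is 115 mm above the table
- pin_root (a point): on the spindle's axis at the collar (34 mm diameter) where the spindle begins; axes as the opener's. A good sleeve fully on has its centre 45 mm from here along the opener's -x; the blocked one stops with its centre about 75 mm from here
- pin_tip (a point): the spindle's free end, on its axis, 65 mm from pin_root; axes as the opener's
- tin: open round blue storage tin, 150 mm diameter, 70 mm tall, wall and base 4 mm, loose; origin: centre of its underside
- lid: round blue lid of the tin, 158 mm diameter, 4 mm thick, with a wooden knob on top (28 mm diameter, from 4 to 40 mm above the origin) and a plug below (124 mm diameter, 10 mm deep) that goes loosely into the tin; lies on the table on its plug, knob up. Origin: centre of the disc's underside, which sits on the tin's rim (70 mm above the tin's underside) when closed; z = up through the knob
- bowl: white enamel bowl, 200 mm rim diameter, 70 mm tall, loose; origin: centre of its underside
- beans: closed tin of beans with a green label, 75 mm diameter, 110 mm tall, bystander; origin: centre of its underside
- jug: glass measuring jug, 110 mm diameter, 130 mm tall, bystander; origin: centre of its underside, handle to its +y
- colander: yellow plastic colander, 210 mm diameter (250 mm over its handles), 97 mm tall, bystander; origin: centre of its underside
There are look-alikes about, which are no part of the job. What is shaped like the sleeve_1 but grey or yellow is not meant.

How it is judged:
On the way, in this order (a step that is already met when the one before it is completed fails the run):
1. one sleeve is slid on the spindle as far as it goes, the other still lies where it lay ((((x of sleeve_1 in the frame of pin_root between -0.052 and -0.03 m and y of sleeve_1 in the frame of pin_root between -0.008 and 0.008 m and z of sleeve_1 in the frame of pin_root between -0.008 and 0.008 m and angle between the x axis of sleeve_1 and the x axis of opener, either way round below 0.15 rad) and distance of sleeve_2 from where it was at the start of the episode below 0.025 m) or ((x of sleeve_2 in the frame of pin_root between -0.082 and -0.03 m and y of sleeve_2 in the frame of pin_root between -0.008 and 0.008 m and z of sleeve_2 in the frame of pin_root between -0.008 and 0.008 m and angle between the x axis of sleeve_2 and the x axis of opener, either way round below 0.15 rad) and distance of sleeve_1 from where it was at the start of the episode below 0.025 m))), for 0.2 s.
2. that sleeve is put away (good: tin, blocked: bowl) and let go, the other still lies where it lay ((((horizontal distance between sleeve_1 and tin below 0.05 m and z of sleeve_1 in the frame of tin between 0 and 0.05 m and contact force between the fingers and sleeve_1 below 0.1 N and linear speed of sleeve_1 below 0.05 m/s) and distance of sleeve_2 from where it was at the start of the episode below 0.025 m) or ((horizontal distance between sleeve_2 and bowl below 0.06 m and z of sleeve_2 in the frame of bowl between 0 and 0.07 m and contact force between the fingers and sleeve_2 below 0.1 N and linear speed of sleeve_2 below 0.05 m/s) and distance of sleeve_1 from where it was at the start of the episode below 0.025 m))), for 0.2 s.
3. with the first put away, the other sleeve is slid on the spindle as far as it goes ((((horizontal distance between sleeve_1 and tin below 0.05 m and z of sleeve_1 in the frame of tin between 0 and 0.05 m and contact force between the fingers and sleeve_1 below 0.1 N and linear speed of sleeve_1 below 0.05 m/s) and (x of sleeve_2 in the frame of pin_root between -0.082 and -0.03 m and y of sleeve_2 in the frame of pin_root between -0.008 and 0.008 m and z of sleeve_2 in the frame of pin_root between -0.008 and 0.008 m and angle between the x axis of sleeve_2 and the x axis of opener, either way round below 0.15 rad)) or ((horizontal distance between sleeve_2 and bowl below 0.06 m and z of sleeve_2 in the frame of bowl between 0 and 0.07 m and contact force between the fingers and sleeve_2 below 0.1 N and linear speed of sleeve_2 below 0.05 m/s) and (x of sleeve_1 in the frame of pin_root between -0.052 and -0.03 m and y of sleeve_1 in the frame of pin_root between -0.008 and 0.008 m and z of sleeve_1 in the frame of pin_root between -0.008 and 0.008 m and angle between the x axis of sleeve_1 and the x axis of opener, either way round below 0.15 rad)))), for 0.2 s.
4. the good sleeve lies in the tin and the blocked one in the bowl, both let go (horizontal distance between sleeve_1 and tin below 0.05 m and z of sleeve_1 in the frame of tin between 0 and 0.05 m and contact force between the fingers and sleeve_1 below 0.1 N and linear speed of each of sleeve_1, sleeve_2 below 0.05 m/s and horizontal distance between sleeve_2 and bowl below 0.06 m and z of sleeve_2 in the frame of bowl between 0 and 0.07 m and contact force between the fingers and sleeve_2 below 0.1 N), for 0.2 s.
At the end, for the whole second after the job is handed in: The good sleeve lies in the tin (centre within 50 mm of its axis) and the blocked one in the bowl (within 60 mm, below the rim); the lid sits level on the tin's rim, within 12 mm of centred and 6 mm of seated height; all released and at rest (all of step 4 and horizontal distance between lid and tin below 0.012 m and z of lid in the frame of tin between 0.064 and 0.075 m and angle between each of lid, tin's own z axis and vertical below 0.06 rad and angle between bowl's own z axis and vertical below 0.15 rad and linear speed of each of lid, tin, bowl below 0.02 m/s); the robot touches nothing.
It fails at once if a sleeve is forced against the opener (over 45 N) (contact force between any of sleeve_1, sleeve_2 and opener above 45 N).
It fails at once if a sleeve or the lid is dropped (falls free at over 1 m/s, some 50 mm) ((linear speed of sleeve_1 above 1 m/s and contact force between the fingers and sleeve_1 below 0.05 N) or (linear speed of sleeve_2 above 1 m/s and contact force between the fingers and sleeve_2 below 0.05 N) or (linear speed of lid above 1 m/s and contact force between the fingers and lid below 0.05 N)).
It fails at once if the beans, jug or colander is pushed (over 30 mm) or tipped (distance of any of beans, jug, colander from where it was at the start of the episode above 0.03 m or angle between any of beans, jug, colander's own z axis and vertical above 0.3 rad).
It also fails if it takes over 72 s, if anything falls off the work surface, if the arm or the gripper's body presses on something with over 40 N, if the wrist force passes 120 N, or if a joint passes its speed limit or range.

## Working session

There is one attempt and no reset: what is moved stays moved. The work goes in short steps, Python scripts to look and compute and a shell command to move; the robot and the scene stay as the last step left them, time stands still between calls to the robot, and variables do not carry over. Pictures are saved under pics/ and viewed, at most 13 in all, crops included, and the job is handed in when it is done.

```bash
mkdir -p pics; ls; cat > h.py <<'E'
from station import get_state, cams, arm, nets
import numpy as np, cv2
def snap(c,fn):
    f=cams.grab_frame(c); cv2.imwrite('pics/'+fn,f['img'][:,:,::-1]); return f
def proj(f,X):
    r,_=cv2.Rodrigues(np.array(f['R'])); p,_=cv2.projectPoints(np.array(X,float).reshape(-1,1,3),r,np.array(f['t'],float),np.array(f['mtx']),np.array(f['D'],float)); return p.reshape(-1,2)
def ray(f,uv,z):
    p=cv2.undistortPoints(np.array(uv,float).reshape(-1,1,2),np.array(f['mtx']),np.array(f['D'],float)).reshape(-1,2)
    R=np.array(f['R']);C=-R.T@np.array(f['t']); d=np.c_[p,np.ones(len(p))]@R
    return C+d*((z-C[2])/d[:,2])[:,None]
E
python3 - <<'E'
from h import *
for c in ('scene','side'):
    f=snap(c,c+'0.png'); print(c, -np.array(f['R']).T@f['t'])
    for l in ['sleeve_1','board','opener','pin_root','pin_tip','tin','lid','bowl','beans','jug','colander']:
        for d in nets.pinpoint(c,l)[:4]:
            X=np.array(d['centre']); print(l,X.round(3),round(d['confidence'],2),proj(f,X)[0].round(0))
s=get_state();print(s['t'],s['eef_pos'],s['ee_rot'],s['force'],s['width'])
E
```

```text
pics
scene [ 1.02810394 -0.74121108  0.67272696]
sleeve_1 [0.177 0.298 0.019] 0.63 [247. 146.]
sleeve_1 [ 0.443 -0.083  0.037] 0.61 [236. 208.]
sleeve_1 [0.472 0.061 0.038] 0.57 [271. 191.]
sleeve_1 [ 0.581 -0.039  0.114] 0.27 [282. 197.]
board [ 0.454 -0.016 -0.   ] 0.9 [252. 209.]
opener [0.713 0.024 0.002] 0.98 [330. 234.]
pin_root [ 0.646 -0.053  0.115] 0.81 [299. 207.]
pin_root [0.471 0.064 0.036] 0.7 [271. 191.]
pin_tip [0.472 0.062 0.034] 0.69 [271. 192.]
pin_tip [ 0.582 -0.047  0.114] 0.67 [281. 198.]
tin [0.386 0.306 0.001] 0.61 [289. 164.]
tin [0.644 0.271 0.01 ] 0.4 [346. 188.]
tin [0.533 0.528 0.002] 0.38 [349. 155.]
lid [0.641 0.267 0.008] 0.73 [345. 189.]
bowl [ 0.38  -0.326  0.003] 0.68 [162. 249.]
beans [ 0.63  -0.243 -0.002] 0.76 [251. 276.]
jug [0.533 0.525 0.   ] 0.81 [348. 155.]
colander [ 0.645 -0.452  0.   ] 0.85 [196. 334.]
side [-0.10764895 -0.94602302  1.1411637 ]
sleeve_1 [ 0.438 -0.086  0.04 ] 0.96 [258. 219.]
sleeve_1 [0.465 0.057 0.041] 0.76 [241. 190.]
sleeve_1 [ 0.35  -0.548  0.02 ] 0.64 [326. 347.]
sleeve_1 [0.184 0.298 0.018] 0.49 [139. 186.]
board [ 0.455 -0.016 -0.   ] 0.86 [251. 212.]
opener [0.711 0.027 0.004] 0.76 [304. 176.]
pin_root [ 0.652 -0.053  0.117] 0.7 [306. 171.]
pin_tip [ 0.582 -0.046  0.114] 0.82 [288. 178.]
pin_tip [ 0.384 -0.33   0.   ] 0.64 [288. 287.]
pin_tip [0.535 0.523 0.   ] 0.5 [197. 126.]
tin [0.387 0.307 0.001] 0.78 [189. 168.]
tin [ 0.441 -0.085  0.038] 0.54 [258. 219.]
lid [0.647 0.272 0.006] 0.84 [252. 147.]
bowl [ 0.384 -0.332 -0.003] 0.61 [288. 288.]
beans [ 0.628 -0.245 -0.002] 0.91 [334. 234.]
jug [ 0.534  0.524 -0.002] 0.93 [197. 127.]
colander [ 0.638 -0.455  0.003] 0.86 [382. 276.]
1.2 [0.22052507 0.63792502 0.22657818] [-3.14158623e+00 -2.76708737e-05 -3.32734152e-01] [-0.74544358  0.03200595  0.48655772] 0.08777814394420883
```

```bash
python3 - <<'E'
import cv2
a=cv2.imread('pics/scene0.png')
cv2.imwrite('pics/a.png',cv2.resize(a,(768,576),interpolation=cv2.INTER_CUBIC))
b=cv2.imread('pics/side0.png')[120:270,180:340]
b=cv2.imread('pics/side0.png')
c=b[165:240,205:305]
cv2.imwrite('pics/b.png',cv2.resize(c,(800,600),interpolation=cv2.INTER_CUBIC))
E
```

```text
(no output)
```

View pics/a.png

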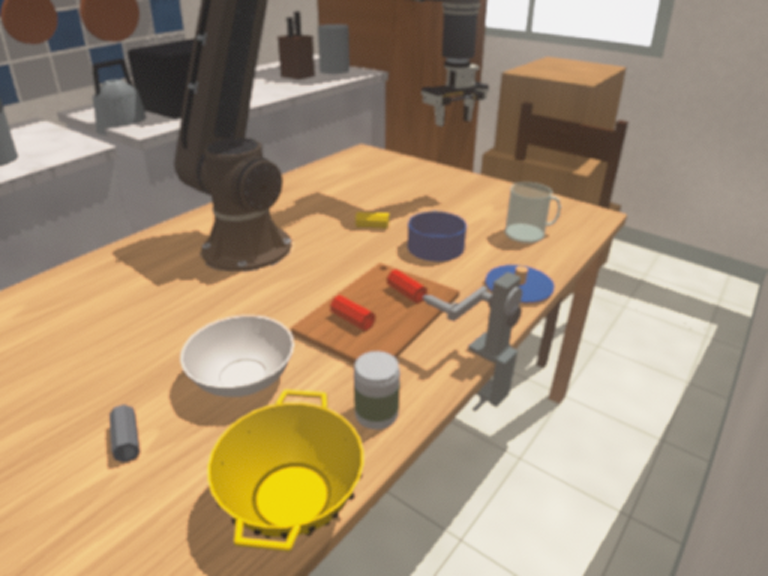

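View pics/b.png

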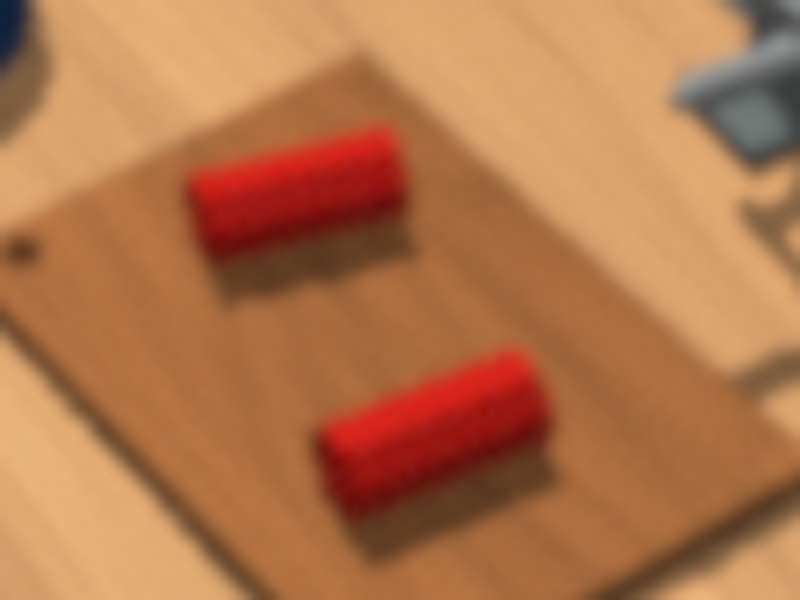

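Candidates in the scene picture (512×384 pixels): red (271,191) and red (236,208) on the board, yellow (247,146), grey (83,288). The crop shows both red ones on the board, so those are the sleeves. The crank is right of them, with its spindle tip at about (281,198). I'll move over the board for a wrist view.

```bash
python3 -m creep '{"translation":[[16,-45,8],[16,-45,8],[16,-45,8],[16,-45,8],[16,-45,8],[16,-45,8],[16,-45,8],[16,-45,8]],"spin":[0.023,0.023,0.023,0.023,0.023,0.023,0.023,0.023],"gripper":[1,1,1,1,1,1,1,1]}' 15
python3 -m creep '{"translation":[[16,-45,8],[16,-45,8],[16,-45,8],[16,-45,8],[16,-45,8],[16,-45,8],[16,-30,8],[0,0,0]],"spin":[0.023,0.023,0.023,0.023,0.023,0.023,0.023,0],"gripper":[1,1,1,1,1,1,1,1]}'
python3 - <<'E'
from h import *
f=snap('wrist','w1.png'); print(-np.array(f['R']).T@f['t'],f['R'][2])
for l in ['sleeve_1','pin_root','pin_tip','opener','bowl','tin']:
    for d in nets.pinpoint('wrist',l)[:3]:
        X=np.array(d['centre']); print(l,X.round(4),round(d['confidence'],2),proj(f,X)[0].round(0))
s=get_state();print(s['t'],s['eef_pos'],s['ee_rot'])
im=cv2.cvtColor(f['img'],cv2.COLOR_RGB2HSV)
m=(((im[...,0]<8)|(im[...,0]>172))&(im[...,1]>170)&(im[...,2]>70)).astype('uint8')
n,lab,st,ce=cv2.connectedComponentsWithStats(m)
for i in range(1,n):
    if st[i,4]>200: print(st[i],ce[i])
E
```

```text
t: 2.0
eef_pos: [0.3487, 0.2761, 0.2912]
ee_rot: [-3.141, -0.0, -0.147]
force: [1.2, 0.8, -0.5]
width: 0.0874
gripper_force: 0.0
t: 2.8
eef_pos: [0.4619, -0.0252, 0.3474]
ee_rot: [3.141, -0.001, 0.009]
force: [-1.8, -0.4, -1.3]
width: 0.0872
gripper_force: 0.0
[ 0.54286778 -0.02421163  0.50573332] [-0.29894607 -0.00320052 -0.95426464]
sleeve_1 [0.4647 0.0621 0.0383] 0.93 [187. 146.]
sleeve_1 [ 0.4393 -0.0852  0.0387] 0.89 [293. 165.]
pin_tip [ 0.5831 -0.0453  0.1194] 0.81 [271.  46.]
bowl [ 0.3803 -0.3248 -0.0005] 0.92 [444. 198.]
tin [ 0.3846  0.3102 -0.0025] 0.81 [ 32. 191.]
tin [ 0.6286 -0.2438  0.003 ] 0.16 [418.  19.]
3.15 [ 0.46022078 -0.0212157   0.346544  ] [-3.14149086e+00 -8.16533592e-05  1.38717323e-02]
[ 165  107   41   73 2104] [184.66920152 143.48621673]
[ 276  130   37   70 2055] [293.34939173 164.53430657]
```

View pics/w1.png

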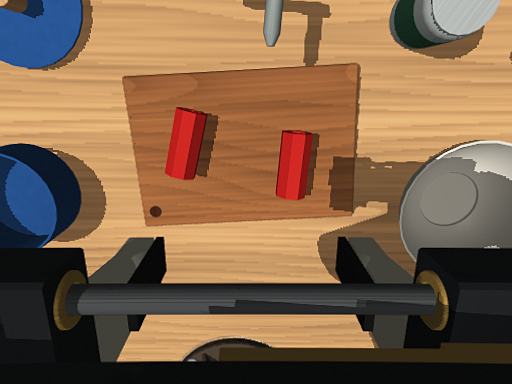

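The wrist view shows both red sleeves at (185,143) and (294,165), the spindle tip at (271,45), and the bowl on the right. I'll go forward a little to measure the spindle and take the sleeves' axes.

```bash
python3 -m creep '{"translation":[[45,-10,0],[45,-10,0],[0,0,0]],"spin":[0,0,0],"gripper":[1,1,1]}'
python3 - <<'E'
from h import *
f=snap('wrist','w2.png')
for l in ['sleeve_1','pin_root','pin_tip','opener','lid','tin','bowl']:
    for d in nets.pinpoint('wrist',l)[:2]:
        X=np.array(d['centre']); print(l,X.round(4),round(d['confidence'],2),proj(f,X)[0].round(0))
s=get_state();print(s['t'],s['eef_pos'],s['ee_rot'])
im=cv2.cvtColor(f['img'],cv2.COLOR_RGB2HSV)
m0=((im[...,0]<8)|(im[...,0]>172))&(im[...,1]>170)
m=(m0&(im[...,2]>70)).astype('uint8')
n,lab,st,ce=cv2.connectedComponentsWithStats(m)
for i in range(1,n):
    if st[i,4]>200:
        v=im[...,2][lab==i]; t,_=cv2.threshold(v.reshape(-1,1),0,255,cv2.THRESH_OTSU)
        for nm,mm in (('all',lab==i),('top',(lab==i)&(im[...,2]>t))):
            ys,xs=np.nonzero(mm); c=cv2.boxPoints(cv2.minAreaRect(np.c_[xs,ys].astype('float32')))
            w=ray(f,c,0.058 if nm=='top' else .045)
            e=[w[1]-w[0],w[2]-w[1]]; L=max(e,key=np.linalg.norm)
            if L[0]<0:L=-L
            print(nm,t,w.mean(0).round(4),[round(np.linalg.norm(k),4) for k in e],'yaw',np.arctan2(L[1],L[0]).round(3))
cv2.imwrite('pics/w2c.png',cv2.resize(f['img'][0:240,130:450,::-1],(800,600),interpolation=cv2.INTER_CUBIC))
E
```

```text
t: 3.45
eef_pos: [0.5539, -0.0416, 0.3437]
ee_rot: [3.14, 0.004, 0.013]
force: [-1.0, -0.3, -1.6]
width: 0.0881
gripper_force: 0.0
sleeve_1 [0.4668 0.0624 0.0382] 0.86 [177. 207.]
sleeve_1 [ 0.4408 -0.0855  0.0411] 0.59 [279. 226.]
pin_root [ 0.6551 -0.0475  0.1176] 0.93 [257.  65.]
pin_tip [ 0.5821 -0.0412  0.1182] 0.75 [250. 135.]
opener [ 0.7144  0.0215 -0.0025] 0.74 [205.  21.]
lid [0.6387 0.269  0.0087] 0.66 [21. 78.]
tin [0.3882 0.3118 0.002 ] 0.58 [ 27. 244.]
bowl [ 0.382  -0.3258 -0.0018] 0.82 [424. 251.]
3.85 [ 0.5499426  -0.04173237  0.3475024 ] [-3.14119119e+00 -1.65223565e-03  1.30047687e-02]
all 161.0 [0.4676 0.0628 0.045 ] [np.float64(0.1042), np.float64(0.0412)] yaw -0.235
top 161.0 [0.4701 0.0683 0.058 ] [np.float64(0.0932), np.float64(0.0262)] yaw -0.246
all 164.0 [ 0.4403 -0.085   0.045 ] [np.float64(0.1049), np.float64(0.0411)] yaw -0.069
top 164.0 [ 0.4454 -0.0794  0.058 ] [np.float64(0.1003), np.float64(0.0287)] yaw -0.069
```

View pics/w2c.png

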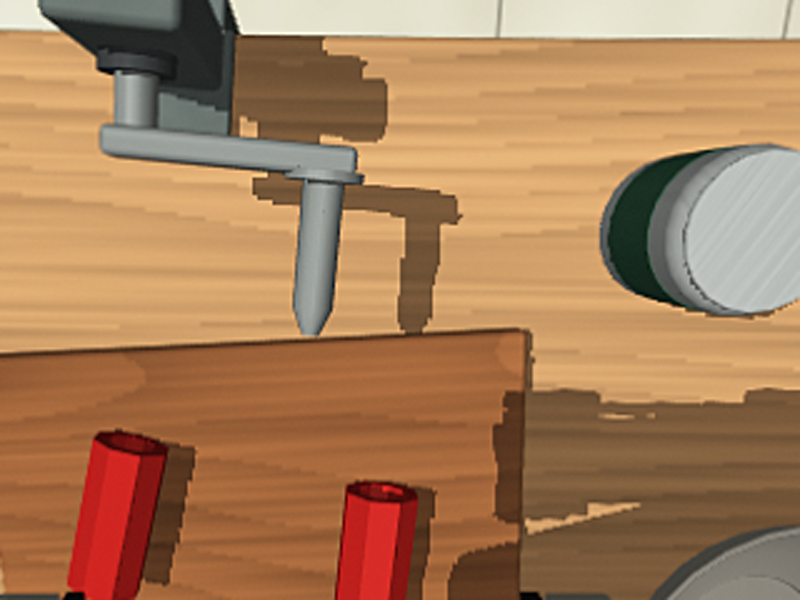

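The spindle shows from the collar at (259,72) to the tip at (255,133) in the full image, with the two sleeves below it.

```bash
python3 - <<'E'
from h import *
f=cams.grab_frame('wrist')
p=lambda q:(np.array(q,float)/2.5+[130,0])
w=ray(f,p([[313,334],[322,182],[307,182],[342,182],[295,300],[333,300]]),.115);print(w.round(4)); d=w[1]-w[0];print('yaw pin',np.arctan2(d[1],d[0]),np.linalg.norm(d))
a=(w[2]+w[3])/2;b=(w[4]+w[5])/2;d=a-b;print(np.arctan2(d[1],d[0]))
print('arm edge', np.arctan2(*(lambda e:(-e[0],e[1]))( (lambda x:x[0]-x[1])(ray(f,p([[105,155],[300,172]]),.115))[:2]))*1)
for nm,q in (('A',[[97,440],[70,590],[131,453],[106,590]]),('B',[[347,488],[337,596],[378,499],[368,596]])):
    # silhouettes left edge at mid height .046?, facet edge at top z .058
    w=ray(f,p(q),.058); 
    for i in (0,2):
        d=w[i]-w[i+1]; print(nm,np.arctan2(d[1],d[0]).round(3))
# grab board check & colour masks in side/scene for centre
for c in ('scene','side'):
    g=cams.grab_frame(c)
    im=cv2.cvtColor(g['img'],cv2.COLOR_RGB2HSV)
    m=(((im[...,0]<8)|(im[...,0]>172))&(im[...,1]>170)&(im[...,2]>70)).astype('uint8')
    n,lab,st,ce=cv2.connectedComponentsWithStats(m)
    for i in range(1,n):
        if st[i,4]>60: print(c,ray(g,ce[i],.038).round(4),st[i,4])
E
```

```text
[[ 0.5805 -0.0462  0.115 ]
 [ 0.6454 -0.0489  0.115 ]
 [ 0.6453 -0.0424  0.115 ]
 [ 0.6455 -0.0575  0.115 ]
 [ 0.5955 -0.0379  0.115 ]
 [ 0.5958 -0.0549  0.115 ]]
yaw pin -0.040796018354320555 0.06490987342283185
-0.07145633241236378
arm edge -0.06431383154147047
A -0.226
A -0.216
B -0.058
B -0.057
scene [[0.4647 0.0676 0.038 ]] 255
scene [[ 0.4389 -0.0826  0.038 ]] 325
side [[0.4714 0.0646 0.038 ]] 320
side [[ 0.443  -0.0848  0.038 ]] 379
```

```bash
python3 -m creep '{"translation":[[-30,-11,-40],[-30,-11,-40],[-30,-11,-40],[-29,-10,-40],[0,0,-40],[0,0,-40],[0,0,-7],[0,0,0]],"spin":[-0.02,-0.02,-0.02,-0.013,0,0,0,0],"gripper":[1,1,1,1,1,1,1,1]}' 15
python3 -m creep '{"translation":[[0,0,0]],"spin":[0],"gripper":[1]}'
python3 - <<'E'
from h import *
s=get_state();print(s['eef_pos'],s['ee_rot'],s['force'])
f=cams.grab_frame('wrist')
im=cv2.cvtColor(f['img'],cv2.COLOR_RGB2HSV)
m=(((im[...,0]<8)|(im[...,0]>172))&(im[...,1]>170)&(im[...,2]>70)).astype('uint8')
n,lab,st,ce=cv2.connectedComponentsWithStats(m)
for i in range(1,n):
    if st[i,4]>200: print(ray(f,ce[i],.042).round(4),st[i])
E
```

```text
t: 4.8
eef_pos: [0.4335, -0.0844, 0.1025]
ee_rot: [3.141, 0.002, -0.06]
force: [0.6, 0.5, 0.5]
width: 0.0878
gripper_force: 0.0
t: 4.9
eef_pos: [0.4353, -0.084, 0.1043]
ee_rot: [-3.142, -0.002, -0.06]
force: [0.1, -0.4, 0.0]
width: 0.0877
gripper_force: 0.0
[ 0.43529    -0.08402138  0.10432383] [-3.14151287e+00 -2.06104457e-03 -6.01899390e-02] [ 0.06752572 -0.44178501  0.01508295]
[[0.4685 0.0587 0.042 ]] [   0  101   66  148 9239]
[[ 0.4417 -0.0852  0.042 ]] [ 221  133   64  142 8251]
```

```bash
python3 -m creep '{"translation":[[-2,-1,-40],[0,0,-36],[0,0,0],[0,0,0],[0,0,0],[0,0,0],[0,0,0],[0,0,0]],"spin":[0,0,0,0,0,0,0,0],"gripper":[1,1,1,0,0,0,0,0]}' 15
python3 -m creep '{"translation":[[0,0,0],[0,0,0],[0,0,0]],"spin":[0,0,0],"gripper":[0,0,0]}'
```

```text
t: 5.75
eef_pos: [0.4324, -0.0851, 0.0275]
ee_rot: [-3.141, -0.002, -0.061]
force: [-1.0, -0.1, 0.7]
width: 0.0532
gripper_force: 0.0
t: 6.05
eef_pos: [0.4319, -0.0852, 0.0269]
ee_rot: [3.142, -0.0, -0.061]
force: [-0.1, 0.5, 4.9]
width: 0.0395
gripper_force: 15.0
```

```bash
python3 -m creep '{"translation":[[0,0,40],[0,0,37],[35,22,0],[35,22,0],[0,0,0],[0,0,0]],"spin":[0,0,0,-0.005,0,0],"gripper":[0,0,0,0,0,0]}'
python3 - <<'E'
from h import *
s=get_state();print(s['eef_pos'],s['ee_rot'],s['force'],s['width'])
T=np.array(s['eef_pos'])
ims=[]
for c in ('scene','side','wrist'):
    f=cams.grab_frame(c)
    im=cv2.cvtColor(f['img'],cv2.COLOR_RGB2HSV)
    for l in ['sleeve_1','pin_tip','pin_root']:
        for d in nets.pinpoint(c,l)[:3]:
            X=np.array(d['centre'])
            if X[2]>.08: print(c,l,X.round(4),round(d['confidence'],2))
    u,v=proj(f,[T+[.07,0,0.011]])[0].astype(int); 
    h,w=60,80
    u=np.clip(u,w,512-w);v=np.clip(v,h,384-h)
    k=f['img'][v-h:v+h,u-w:u+w,::-1]; ims.append(cv2.resize(k,(400,300),interpolation=cv2.INTER_CUBIC)); print(c,u-w,v-h)
ims.append(cv2.resize(f['img'][:,:,::-1],(400,300)))
cv2.imwrite('pics/i1.png',np.vstack([np.hstack(ims[:2]),np.hstack(ims[2:])]))
E
```

```text
t: 6.65
eef_pos: [0.5018, -0.0408, 0.103]
ee_rot: [3.141, 0.001, -0.065]
force: [-0.9, -0.3, -0.6]
width: 0.0399
gripper_force: 15.0
[ 0.50180481 -0.04082645  0.10296612] [ 3.14126819e+00  1.48336003e-03 -6.52807126e-02] [-0.86033548 -0.30522019 -0.56129798] 0.039941721049063926
scene pin_tip [ 0.5803 -0.044   0.1111] 0.74
scene pin_root [ 0.6499 -0.0541  0.1173] 0.57
scene 199 135
side pin_tip [ 0.5846 -0.0493  0.1164] 0.93
side pin_tip [ 0.6546 -0.0549  0.1175] 0.25
side pin_root [ 0.6533 -0.0541  0.1177] 0.88
side 204 118
wrist sleeve_1 [ 0.5126 -0.0442  0.1158] 0.83
wrist pin_tip [ 0.5825 -0.0448  0.118 ] 0.81
wrist 158 53
```

View pics/i1.png

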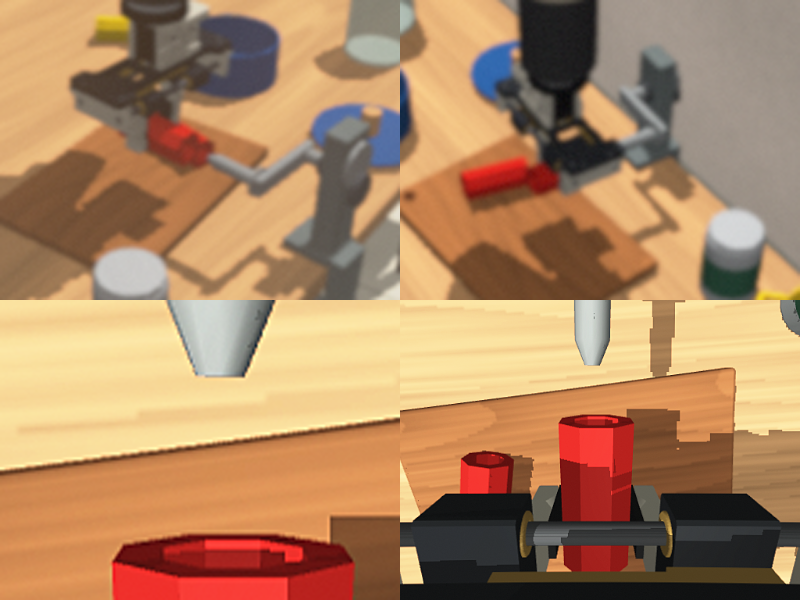

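```bash
python3 - <<'E'
from h import *
s=get_state();f=cams.grab_frame('wrist')
l=lambda x,y:[158+x/2.5,53+(y-300)/2.5]
# tip(centre of end face), spindle edges at crop top, bore left/right & outer left/right of end face
w=ray(f,[l(220,370),l(168,300),l(274,300),l(163,553),l(303,553),l(113,560),l(353,560)],.115);print(w.round(4))
print('pin axis pt',(w[1]+w[2])/2,'bore',(w[3]+w[4])/2,'outer',(w[5]+w[6])/2)
# vertical check with scene: compare heights
g=cams.grab_frame('scene')
print(proj(g,[[.5815,-.0455,.115],[.556,-.0435,.115],[.556,-.0435,.135],[.556,-.0435,.095]]))
im=g['img'][150:250,215:325,::-1]; a=cv2.resize(im,(800,600*800//800),interpolation=cv2.INTER_CUBIC)
cv2.imwrite('pics/i2.png',cv2.resize(g['img'][170:215,255:315,::-1],(800,600),interpolation=cv2.INTER_CUBIC))
E
```

```text
[[ 0.585  -0.0447  0.115 ]
 [ 0.596  -0.0372  0.115 ]
 [ 0.5949 -0.054   0.115 ]
 [ 0.5555 -0.0327  0.115 ]
 [ 0.554  -0.0571  0.115 ]
 [ 0.5548 -0.0239  0.115 ]
 [ 0.5522 -0.0657  0.115 ]]
pin axis pt [ 0.5954296  -0.04557451  0.115     ] bore [ 0.55473664 -0.04489216  0.115     ] outer [ 0.55349795 -0.0448117   0.115     ]
[[281.16924116 197.19756093]
 [274.13924759 193.75224019]
 [274.3823068  187.81226552]
 [273.89991355 199.56568547]]
```

View pics/i2.png

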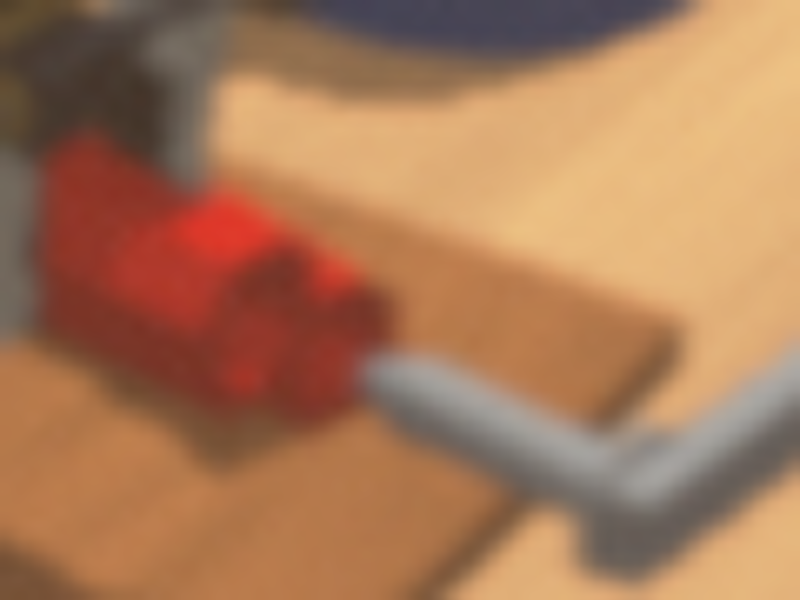

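Height agrees and the bore needs about +1.5 mm in y. I'll start the insertion gently, watching the force.

```bash
python3 -m creep '{"translation":[[10,1,1],[8,-0.5,0],[5,-0.3,0],[5,-0.3,0],[5,-0.3,0],[0,0,0]],"spin":[0,0,0,0,0,0],"gripper":[0,0,0,0,0,0]}' 15
python3 -m creep '{"translation":[[5,-0.4,0],[5,-0.3,0],[5,-0.3,0],[0,0,0]],"spin":[0,0,0,0],"gripper":[0,0,0,0]}'
```

```text
t: 7.95
eef_pos: [0.5355, -0.0417, 0.1045]
ee_rot: [3.141, 0.0, -0.066]
force: [-0.2, 0.3, -1.3]
width: 0.0399
gripper_force: 15.0
t: 8.35
eef_pos: [0.5506, -0.0426, 0.1047]
ee_rot: [3.142, -0.0, -0.066]
force: [-0.8, 0.4, -0.6]
width: 0.0401
gripper_force: 15.0
```

```bash
python3 - <<'E'
from h import *
f=cams.grab_frame('wrist')
s=get_state();print(s['eef_pos'],s['force'])
cv2.imwrite('pics/i3.png',cv2.resize(f['img'][40:220,136:376,::-1],(800,600),interpolation=cv2.INTER_CUBIC))
E
```

```text
[ 0.55013424 -0.04263589  0.10457843] [-0.75072199 -0.46389921 -0.95994622]
```

View pics/i3.png

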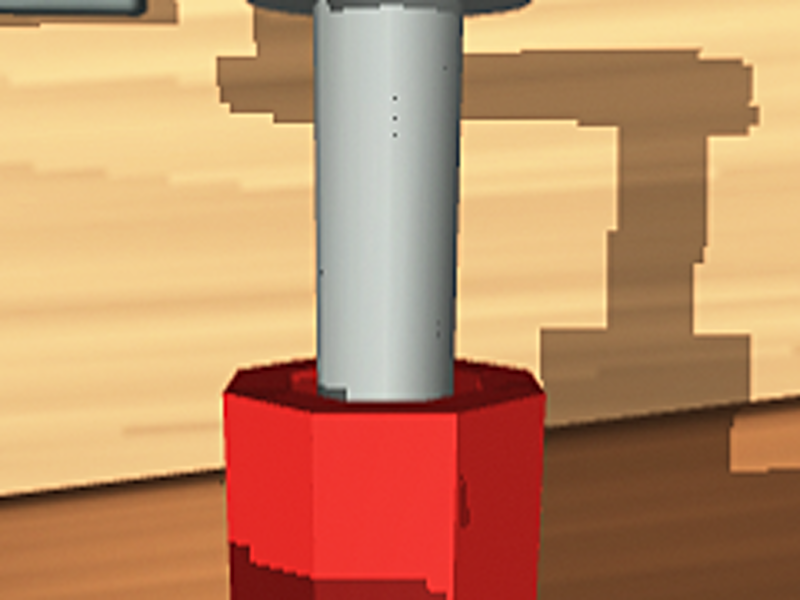

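The spindle is centred in the bore (at about (388,395) in the crop). Continuing in small steps.

```bash
python3 -m creep '{"translation":[[4,-0.3,0],[3,-0.2,0],[3,-0.2,0],[0,0,0]],"spin":[0,0,0,0],"gripper":[0,0,0,0]}'
python3 -m creep '{"translation":[[2,-0.1,0],[2,-0.1,0],[0,0,0]],"spin":[0,0,0],"gripper":[0,0,0]}'
python3 -m creep '{"translation":[[2,-0.1,0],[2,-0.1,0],[0,0,0]],"spin":[0,0,0],"gripper":[0,0,0]}'
```

```text
t: 8.8
eef_pos: [0.5603, -0.0433, 0.1047]
ee_rot: [-3.142, -0.0, -0.066]
force: [-0.3, 0.3, -0.3]
width: 0.0401
gripper_force: 15.0
t: 9.1
eef_pos: [0.5641, -0.0435, 0.1047]
ee_rot: [3.142, -0.0, -0.066]
force: [0.1, 0.5, -0.5]
width: 0.0397
gripper_force: 15.0
t: 9.4
eef_pos: [0.5681, -0.0437, 0.1047]
ee_rot: [3.142, -0.0, -0.066]
force: [-1.1, -0.2, -1.3]
width: 0.0397
gripper_force: 15.0
```

```bash
python3 -m creep '{"translation":[[2,-0.1,0],[2,-0.1,0],[0,0,0]],"spin":[0,0,0],"gripper":[0,0,0]}'
python3 -m creep '{"translation":[[3,-0.2,0],[3,-0.2,0],[0,0,0]],"spin":[0,0,0],"gripper":[0,0,0]}'
python3 -m creep '{"translation":[[3,-0.2,0],[3,-0.2,0],[0,0,0]],"spin":[0,0,0],"gripper":[0,0,0]}'
```

```text
t: 9.7
eef_pos: [0.5721, -0.0439, 0.1047]
ee_rot: [3.142, -0.0, -0.066]
force: [-0.6, -0.8, -0.4]
width: 0.0398
gripper_force: 15.0
t: 10.0
eef_pos: [0.5783, -0.0443, 0.1047]
ee_rot: [3.142, -0.0, -0.066]
force: [0.0, 0.6, -1.0]
width: 0.0399
gripper_force: 15.0
t: 10.3
eef_pos: [0.5843, -0.0447, 0.1047]
ee_rot: [3.142, -0.0, -0.066]
force: [0.5, -0.5, -0.2]
width: 0.0397
gripper_force: 15.0
```

Past the blocked stop, so this one is good. The last few millimetres go at a crawl, up to the collar.

```bash
python3 -m creep '{"translation":[[2,-0.1,0],[2,-0.1,0],[0,0,0]],"spin":[0,0,0],"gripper":[0,0,0]}' 8
python3 -m creep '{"translation":[[1,-0.1,0],[1,-0.1,0],[0,0,0]],"spin":[0,0,0],"gripper":[0,0,0]}'
python3 - <<'E'
from h import *
f=cams.grab_frame('wrist')
s=get_state();print(s['eef_pos'],s['force'])
cv2.imwrite('pics/i4.png',cv2.resize(f['img'][40:220,136:376,::-1],(800,600),interpolation=cv2.INTER_CUBIC))
for c in ('wrist','scene','side'):
  cams.grab_frame(c)
  for l in ('sleeve_1','pin_root'): print(c,l,[(np.round(d['centre'],4),d['confidence']) for d in nets.pinpoint(c,l)[:2]])
E
```

```text
t: 10.6
eef_pos: [0.5881, -0.0449, 0.1047]
ee_rot: [3.142, -0.0, -0.066]
force: [-0.8, -0.1, 0.6]
width: 0.0397
gripper_force: 8.0
t: 10.9
eef_pos: [0.59, -0.0451, 0.1047]
ee_rot: [3.142, -0.0, -0.066]
force: [-0.1, -0.7, -0.0]
width: 0.0401
gripper_force: 8.0
[ 0.58991451 -0.04512917  0.10470178] [-0.86448937  0.56790938  0.43145161]
wrist sleeve_1 [(array([ 0.5987, -0.0454,  0.1184]), 0.91)]
wrist pin_root [(array([ 0.6505, -0.0497,  0.1208]), 0.64)]
scene sleeve_1 [(array([0.1815, 0.2973, 0.0197]), 0.8), (array([ 0.6012, -0.0437,  0.1131]), 0.64)]
scene pin_root [(array([ 0.6494, -0.051 ,  0.1172]), 0.71)]
side sleeve_1 [(array([0.1798, 0.2979, 0.0203]), 0.84), (array([0.4632, 0.0559, 0.0388]), 0.79)]
side pin_root [(array([ 0.6541, -0.0554,  0.1162]), 0.74)]
```

View pics/i4.png

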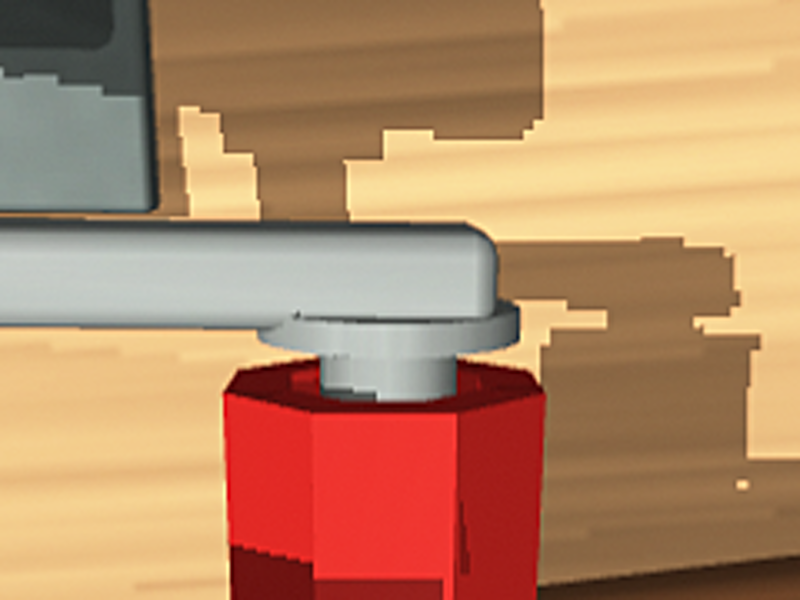

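A gap of about 5 mm to the collar is left (at (388,365) in the crop). Creeping on until it touches.

```bash
python3 -m creep '{"translation":[[1,-0.1,0],[1,-0.1,0],[1,0,0],[0,0,0]],"spin":[0,0,0,0],"gripper":[0,0,0,0]}'
python3 -m creep '{"translation":[[1,-0.1,0],[1,0,0],[0,0,0]],"spin":[0,0,0],"gripper":[0,0,0]}'
python3 -m creep '{"translation":[[1,-0.1,0],[0,0,0]],"spin":[0,0],"gripper":[0,0]}'
```

```text
t: 11.8
eef_pos: [0.593, -0.0453, 0.1047]
ee_rot: [3.142, -0.0, -0.066]
force: [-0.7, 0.4, -0.2]
width: 0.0401
gripper_force: 8.0
t: 12.1
eef_pos: [0.595, -0.0454, 0.1047]
ee_rot: [-3.142, -0.0, -0.066]
force: [0.2, -1.0, -1.5]
width: 0.0396
gripper_force: 8.0
t: 12.3
eef_pos: [0.5956, -0.0455, 0.1045]
ee_rot: [3.142, 0.001, -0.066]
force: [-1.5, -0.0, -1.2]
width: 0.0396
gripper_force: 8.0
```

```bash
python3 -m creep '{"translation":[[1,0,0],[0,0,0],[0,0,0],[0,0,0]],"spin":[0,0,0,0],"gripper":[0,0,0,0]}'
```

```text
t: 12.7
eef_pos: [0.5956, -0.0455, 0.1043]
ee_rot: [3.141, 0.002, -0.066]
force: [-4.6, 1.2, 0.5]
width: 0.0398
gripper_force: 8.0
```

Contact at −4.6 N: it is right up to the collar and held there. I'll withdraw and take it to the tin.

```bash
python3 -m creep '{"translation":[[-6,0.4,0],[-13,0.8,0],[-13,0.8,0],[-13,0.8,0],[-13,0.8,0],[-13,0.8,0],[-13,0.8,0],[-13,0.8,0]],"spin":[0,0,0,0,0,0,0,0],"gripper":[0,0,0,0,0,0,0,0]}' 15
python3 -m creep '{"translation":[[-15,43,20],[-15,43,20],[-15,43,0],[-15,43,0],[-15,43,0],[-15,43,0],[-15,43,0],[-15,43,0]],"spin":[0,0,0,0,0,0,0,0],"gripper":[0,0,0,0,0,0,0,0]}'
python3 -m creep '{"translation":[[0,0,0],[0,0,0]],"spin":[0,0],"gripper":[0,0]}'
python3 - <<'E'
from h import *
s=get_state();print(s['eef_pos'],s['ee_rot'],s['force'],s['width'])
for c in ('wrist','scene','side'):
  f=snap(c,'t_%s.png'%c)
  for l in ('sleeve_1','tin'): print(c,l,[(np.round(d['centre'],4),round(d['confidence'],2)) for d in nets.pinpoint(c,l)[:3]])
cv2.imwrite('pics/i5.png',cv2.imread('pics/t_wrist.png'))
E
```

```text
t: 13.5
eef_pos: [0.4988, -0.0394, 0.1048]
ee_rot: [-3.141, -0.0, -0.066]
force: [-0.5, 0.3, -0.9]
width: 0.04
gripper_force: 15.0
t: 14.3
eef_pos: [0.3784, 0.3059, 0.145]
ee_rot: [-3.141, -0.0, -0.065]
force: [0.6, -0.5, -0.6]
width: 0.0398
gripper_force: 15.0
t: 14.5
eef_pos: [0.3789, 0.305, 0.1445]
ee_rot: [3.141, 0.0, -0.063]
force: [1.1, -0.5, -0.9]
width: 0.0401
gripper_force: 15.0
[0.37887662 0.30500178 0.14446408] [ 3.14114827e+00  2.89747415e-04 -6.33750004e-02] [ 1.0699162  -0.5274105  -0.88622051] 0.040123479091574626
wrist sleeve_1 [(array([0.3877, 0.3051, 0.1585]), 0.89)]
wrist tin []
scene sleeve_1 [(array([0.4661, 0.0617, 0.0404]), 0.84), (array([ 0.3526, -0.5483,  0.0221]), 0.79), (array([0.3901, 0.3038, 0.1537]), 0.76)]
scene tin [(array([3.884e-01, 3.088e-01, 2.000e-04]), 0.76), (array([ 0.6453, -0.4476,  0.004 ]), 0.59)]
side sleeve_1 [(array([ 0.353, -0.55 ,  0.019]), 0.85), (array([0.4687, 0.0566, 0.0402]), 0.79), (array([0.1824, 0.2972, 0.0178]), 0.79)]
side tin [(array([ 0.3843,  0.3062, -0.0012]), 0.79), (array([ 0.4568, -0.017 , -0.0012]), 0.4)]
```

View pics/i5.png

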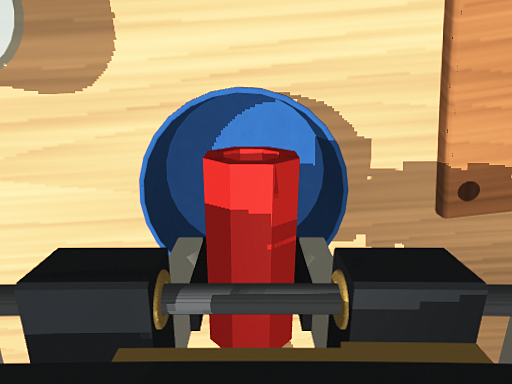

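The wrist view shows the sleeve over the tin, whose rim spans (140–347, 88–). The offset is only a few millimetres, so I'll lower and release.

```bash
python3 -m creep '{"translation":[[-2,3,-40],[0,0,-40],[0,0,-30],[0,0,-13],[0,0,-5],[0,0,0]],"spin":[0,0,0,0,0,0],"gripper":[0,0,0,0,0,0]}'
python3 -m creep '{"translation":[[0,0,0],[0,0,0],[0,0,0],[0,0,0]],"spin":[0,0,0,0],"gripper":[0.68,0.68,0.68,0.68]}'
```

```text
t: 15.55
eef_pos: [0.378, 0.3072, 0.0163]
ee_rot: [3.141, 0.0, -0.066]
force: [0.4, 0.1, 0.3]
width: 0.0396
gripper_force: 15.0
t: 15.95
eef_pos: [0.3781, 0.3079, 0.0173]
ee_rot: [-3.14, -0.001, -0.066]
force: [-0.9, -0.6, 0.6]
width: 0.0589
gripper_force: 0.0
```

```bash
python3 -m creep '{"translation":[[0,0,40],[0,0,40],[0,0,40],[15,-48,5],[15,-48,0],[15,-48,0],[15,-48,0],[20,-48,0]],"spin":[0,0,0,-0.04,-0.04,-0.04,-0.036,0],"gripper":[0.68,0.68,0.68,1,1,1,1,1]}'
python3 -m creep '{"translation":[[0,0,0],[0,0,0]],"spin":[0,0],"gripper":[1,1]}'
python3 - <<'E'
from h import *
f=cams.grab_frame('wrist');s=get_state();print(s['t'],s['eef_pos'],s['ee_rot'])
im=cv2.cvtColor(f['img'],cv2.COLOR_RGB2HSV)
m=(((im[...,0]<8)|(im[...,0]>172))&(im[...,1]>170)&(im[...,2]>70)).astype('uint8')
n,lab,st,ce=cv2.connectedComponentsWithStats(m)
for i in range(1,n):
    if st[i,4]>200:
        ys,xs=np.nonzero(lab==i); c=cv2.boxPoints(cv2.minAreaRect(np.c_[xs,ys].astype('float32')));w=ray(f,c,.045)
        e=[w[1]-w[0],w[2]-w[1]]; L=max(e,key=np.linalg.norm)
        print(ray(f,ce[i],.042).round(4),st[i],w.mean(0).round(4),np.arctan(L[1]/L[0]))
print([(np.round(d['centre'],4),round(d['confidence'],2)) for d in nets.pinpoint('wrist','sleeve_2')[:3]])
for c in ('scene','side'):
  cams.grab_frame(c)
  for l in ('sleeve_1','tin'): print(c,l,[(np.round(d['centre'],4),round(d['confidence'],2)) for d in nets.pinpoint(c,l)[:4]])
E
```

```text
t: 16.75
eef_pos: [0.4566, 0.0688, 0.1424]
ee_rot: [-3.14, -0.001, -0.222]
force: [0.5, 1.3, 0.7]
width: 0.087
gripper_force: 0.0
t: 16.95
eef_pos: [0.4569, 0.0693, 0.1418]
ee_rot: [-3.141, -0.0, -0.225]
force: [-0.3, 0.6, 0.1]
width: 0.0877
gripper_force: 0.0
17.0 [0.45670821 0.07035517 0.14180678] [-3.14123249e+00 -2.35847120e-04 -2.23406022e-01]
[[0.4692 0.0635 0.042 ]] [ 228  118   55  123 6286] [0.4661 0.0637 0.045 ] -0.1960073832414304
[(array([0.4666, 0.0628, 0.0395]), 0.92)]
scene sleeve_1 [(array([ 0.3567, -0.5489,  0.022 ]), 0.96), (array([0.4687, 0.0625, 0.0352]), 0.89), (array([0.1771, 0.2966, 0.0195]), 0.42), (array([0.3883, 0.3103, 0.021 ]), 0.36)]
scene tin [(array([3.867e-01, 3.089e-01, 3.000e-04]), 0.82)]
side sleeve_1 [(array([ 0.352 , -0.5497,  0.0209]), 0.97), (array([0.1827, 0.296 , 0.0212]), 0.85), (array([0.4689, 0.0562, 0.0387]), 0.64), (array([0.387 , 0.305 , 0.0249]), 0.63)]
side tin [(array([ 0.3851,  0.3048, -0.0023]), 0.69), (array([ 0.384 , -0.3294, -0.0009]), 0.4)]
```

Sleeve one lies centred in the tin. Gripping the second.

```bash
python3 -m creep '{"translation":[[1,-5,-40],[0,0,-40],[0,0,-35],[0,0,0],[0,0,0],[0,0,0],[0,0,0],[0,0,0]],"spin":[0,0,0,0,0,0,0,0],"gripper":[1,1,1,1,0,0,0,0]}' 15
python3 -m creep '{"translation":[[0,0,0],[0,0,0],[0,0,0],[0,0,0]],"spin":[0,0,0,0],"gripper":[0,0,0,0]}'
```

```text
t: 18.15
eef_pos: [0.4585, 0.0662, 0.028]
ee_rot: [-3.14, -0.002, -0.222]
force: [-0.5, -0.7, 0.1]
width: 0.0612
gripper_force: 0.0
t: 18.55
eef_pos: [0.4578, 0.0657, 0.0269]
ee_rot: [-3.141, -0.0, -0.222]
force: [-2.3, 0.4, 5.6]
width: 0.0397
gripper_force: 15.0
```

```bash
python3 -m creep '{"translation":[[0,0,40],[0,0,38],[14,-35,0],[14,-35,0],[13,-35,0],[0,0,0],[0,0,0]],"spin":[0,0,0.05,0.05,0.056,0,0],"gripper":[0,0,0,0,0,0,0]}'
python3 - <<'E'
from h import *
f=cams.grab_frame('wrist');s=get_state();print(s['t'],s['eef_pos'],s['ee_rot'])
for l in ('sleeve_1','pin_tip'): print(l,[(np.round(d['centre'],4),round(d['confidence'],2)) for d in nets.pinpoint('wrist',l)[:2]])
cv2.imwrite('pics/i6.png',cv2.resize(f['img'][40:220,136:376,::-1],(800,600),interpolation=cv2.INTER_CUBIC))
E
```

```text
t: 19.25
eef_pos: [0.4983, -0.0402, 0.1041]
ee_rot: [3.141, 0.001, -0.069]
force: [-0.3, -0.4, -0.6]
width: 0.0402
gripper_force: 15.0
19.3 [ 0.49820214 -0.03954644  0.10419407] [ 3.14144623e+00  9.57132982e-04 -6.75193851e-02]
sleeve_1 [(array([ 0.5094, -0.0413,  0.1165]), 0.9)]
pin_tip [(array([ 0.5835, -0.0458,  0.1185]), 0.93), (array([ 0.5096, -0.0422,  0.116 ]), 0.45)]
```

View pics/i6.png

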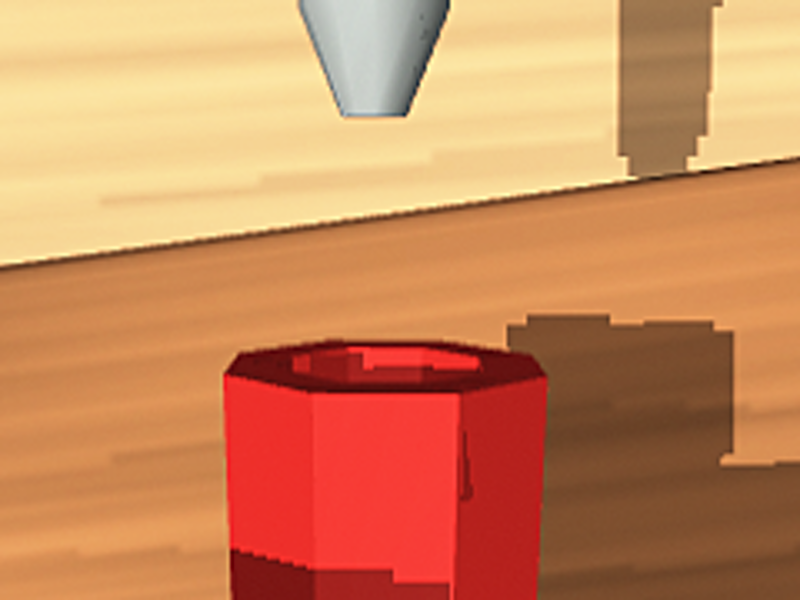

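Same lateral alignment as before: bore at (386,365), tip at (375,100) in the crop. Inserting at the same line, then crawling before the expected stop.

```bash
python3 -m creep '{"translation":[[10,-0.6,0.5],[8,-0.5,0],[6,-0.4,0],[6,-0.4,0],[6,-0.4,0],[6,-0.4,0],[6,-0.4,0],[0,0,0]],"spin":[0,0,0,0,0,0,0,0],"gripper":[0,0,0,0,0,0,0,0]}' 8
python3 -m creep '{"translation":[[3,-0.2,0],[3,-0.2,0],[2,-0.1,0],[0,0,0]],"spin":[0,0,0,0],"gripper":[0,0,0,0]}'
python3 -m creep '{"translation":[[1,0,0],[1,-0.1,0],[0,0,0]],"spin":[0,0,0],"gripper":[0,0,0]}'
```

```text
t: 20.2
eef_pos: [0.5475, -0.0425, 0.105]
ee_rot: [3.142, -0.0, -0.066]
force: [-0.1, -0.9, -1.4]
width: 0.0399
gripper_force: 8.0
t: 20.6
eef_pos: [0.5549, -0.0429, 0.1052]
ee_rot: [-3.142, -0.0, -0.066]
force: [0.1, 0.6, -0.4]
width: 0.0397
gripper_force: 8.0
t: 20.9
eef_pos: [0.5567, -0.043, 0.1052]
ee_rot: [3.142, -0.0, -0.066]
force: [0.0, 0.5, -0.8]
width: 0.0397
gripper_force: 8.0
```

```bash
python3 -m creep '{"translation":[[1,-0.1,0],[1,0,0],[1,-0.1,0],[0,0,0]],"spin":[0,0,0,0],"gripper":[0,0,0,0]}'
python3 -m creep '{"translation":[[1,-0.1,0],[1,0,0],[0,0,0]],"spin":[0,0,0],"gripper":[0,0,0]}'
python3 -m creep '{"translation":[[1,-0.1,0],[0,0,0]],"spin":[0,0],"gripper":[0,0]}'
python3 -m creep '{"translation":[[1,-0.1,0],[0,0,0]],"spin":[0,0],"gripper":[0,0]}'
```

```text
t: 21.3
eef_pos: [0.5598, -0.0432, 0.1051]
ee_rot: [3.142, -0.0, -0.066]
force: [-0.1, -1.0, -0.1]
width: 0.04
gripper_force: 8.0
t: 21.6
eef_pos: [0.5618, -0.0433, 0.1051]
ee_rot: [-3.142, -0.0, -0.066]
force: [-0.3, -0.4, 0.3]
width: 0.0397
gripper_force: 8.0
t: 21.8
eef_pos: [0.5628, -0.0434, 0.1051]
ee_rot: [3.142, -0.0, -0.066]
force: [-0.7, 0.7, -0.8]
width: 0.0402
gripper_force: 8.0
t: 22.0
eef_pos: [0.5635, -0.0436, 0.105]
ee_rot: [3.141, 0.001, -0.066]
force: [-0.9, 0.2, -0.0]
width: 0.0398
gripper_force: 8.0
```

```bash
python3 -m creep '{"translation":[[1,-0.1,0],[0,0,0],[0,0,0],[0,0,0]],"spin":[0,0,0,0],"gripper":[0,0,0,0]}'
```

```text
t: 22.4
eef_pos: [0.5636, -0.0437, 0.1048]
ee_rot: [3.141, 0.002, -0.066]
force: [-4.8, 0.8, 1.9]
width: 0.0401
gripper_force: 8.0
```

It stopped 32 mm short of the collar, so this is the blocked sleeve. Withdrawing and going to the bowl.

```bash
python3 -m creep '{"translation":[[-5,0.4,0],[-10,0.6,0],[-10,0.6,0],[-10,0.6,0],[-10,0.6,0],[-10,0.6,0],[-10,0.6,0],[0,0,0]],"spin":[0,0,0,0,0,0,0,0],"gripper":[0,0,0,0,0,0,0,0]}' 15
python3 -m creep '{"translation":[[-18,-41,20],[-18,-41,20],[-18,-41,0],[-18,-41,0],[-18,-41,0],[-18,-41,0],[-18,-41,0],[0,0,0]],"spin":[0,0,0,0,0,0,0,0],"gripper":[0,0,0,0,0,0,0,0]}'
python3 -m creep '{"translation":[[0,0,0],[0,0,0]],"spin":[0,0],"gripper":[0,0]}'
python3 - <<'E'
from h import *
s=get_state();print(s['eef_pos'],s['ee_rot'],s['width'])
for c in ('wrist','scene','side'):
  f=snap(c,'bw_%s.png'%c)
  for l in ('sleeve_1','bowl','tin'): print(c,l,[(np.round(d['centre'],4),round(d['confidence'],2)) for d in nets.pinpoint(c,l)[:3]])
E
```

```text
t: 23.2
eef_pos: [0.4983, -0.0396, 0.1053]
ee_rot: [-3.141, 0.0, -0.066]
force: [-0.2, -0.1, -0.1]
width: 0.0396
gripper_force: 15.0
t: 24.0
eef_pos: [0.3717, -0.3303, 0.145]
ee_rot: [3.141, 0.001, -0.071]
force: [0.8, 0.7, -1.8]
width: 0.0399
gripper_force: 15.0
t: 24.2
eef_pos: [0.374, -0.3264, 0.1451]
ee_rot: [-3.142, -0.0, -0.066]
force: [1.0, -0.5, -0.8]
width: 0.0393
gripper_force: 15.0
[ 0.37396316 -0.32636008  0.14510221] [-3.14157402e+00 -7.63998128e-05 -6.57356101e-02] 0.039294031341768725
wrist sleeve_1 [(array([ 0.3857, -0.3274,  0.1577]), 0.64)]
wrist bowl []
wrist tin []
scene sleeve_1 [(array([ 0.3879, -0.3297,  0.1576]), 0.71), (array([0.1784, 0.2984, 0.021 ]), 0.66), (array([0.3886, 0.3086, 0.0192]), 0.45)]
scene bowl [(array([ 0.3784, -0.325 ,  0.0006]), 0.74)]
scene tin [(array([0.388 , 0.3098, 0.0029]), 0.79), (array([ 0.6432, -0.4506,  0.0048]), 0.71)]
side sleeve_1 [(array([ 0.3522, -0.5502,  0.0199]), 0.74), (array([0.1792, 0.2992, 0.0206]), 0.65), (array([ 0.538 ,  0.5227, -0.0018]), 0.55)]
side bowl [(array([ 0.3857, -0.3283,  0.0027]), 0.72)]
side tin [(array([0.3853, 0.3063, 0.0007]), 0.85)]
```

```bash
python3 -m creep '{"translation":[[-3,0,-40],[0,0,-40],[0,0,-20],[0,0,-10],[0,0,-3],[0,0,0]],"spin":[0,0,0,0,0,0],"gripper":[0,0,0,0,0,0]}' 10
python3 -m creep '{"translation":[[0,0,-3],[0,0,0]],"spin":[0,0],"gripper":[0,0]}'
python3 -m creep '{"translation":[[0,0,-3],[0,0,0]],"spin":[0,0],"gripper":[0,0]}'
```

```text
t: 25.4
eef_pos: [0.3712, -0.3269, 0.0325]
ee_rot: [3.141, -0.0, -0.066]
force: [-0.2, 0.3, -0.6]
width: 0.0399
gripper_force: 10.0
t: 25.6
eef_pos: [0.3712, -0.3268, 0.0298]
ee_rot: [3.141, -0.002, -0.066]
force: [-0.2, -0.1, -0.2]
width: 0.04
gripper_force: 10.0
t: 25.8
eef_pos: [0.3707, -0.3266, 0.0262]
ee_rot: [3.142, -0.0, -0.066]
force: [0.0, 0.2, -0.3]
width: 0.0398
gripper_force: 10.0
```

```bash
python3 -m creep '{"translation":[[0,0,-3],[0,0,0]],"spin":[0,0],"gripper":[0,0]}'
python3 -m creep '{"translation":[[0,0,-2],[0,0,0]],"spin":[0,0],"gripper":[0,0]}'
```

```text
t: 26.0
eef_pos: [0.3705, -0.3265, 0.0229]
ee_rot: [-3.141, 0.0, -0.066]
force: [0.0, -0.6, -0.7]
width: 0.0399
gripper_force: 10.0
t: 26.2
eef_pos: [0.3705, -0.3266, 0.0209]
ee_rot: [-3.141, 0.0, -0.066]
force: [-1.0, 0.6, -0.1]
width: 0.0401
gripper_force: 10.0
```

```bash
python3 -m creep '{"translation":[[0,0,0],[0,0,0],[0,0,0],[0,0,0],[0,0,45],[0,0,45],[0,0,45],[0,0,30]],"spin":[0,0,0,0,0,0,0,0],"gripper":[0.62,0.62,0.62,0.62,0.62,0.62,0.62,0.62]}'
python3 -m creep '{"translation":[[0,40,10],[15,46,10],[15,46,10],[15,46,10],[15,46,0],[15,46,0],[15,46,0],[15,46,0]],"spin":[0,0,0,0,0,0,0,0],"gripper":[0.62,0.62,0.62,0.62,0.62,0.62,0.62,0.62]}'
python3 -m creep '{"translation":[[17,46,0],[17,46,0],[17,46,0],[17,46,0],[17,46,0],[0,0,0],[0,0,0]],"spin":[0.013,0.013,0.013,0.013,0.013,0,0],"gripper":[0.62,0.62,0.62,0.62,0.62,0.62,0.62]}'
python3 - <<'E'
from h import *
s=get_state();print(s['eef_pos'],s['ee_rot'],s['width'])
for c in ('wrist','scene','side'):
  f=snap(c,'l_%s.png'%c)
  for l in ('sleeve_1','bowl','tin','lid'): print(c,l,[(np.round(d['centre'],4),round(d['confidence'],2)) for d in nets.pinpoint(c,l)[:3]])
a=cv2.imread('pics/l_wrist.png');b=cv2.imread('pics/l_side.png')
cv2.imwrite('pics/i7.png',np.hstack([cv2.resize(a,(400,300)),cv2.resize(b[80:350,80:440],(400,300))]))
E
```

```text
t: 27.0
eef_pos: [0.3714, -0.3271, 0.1896]
ee_rot: [3.14, -0.003, -0.065]
force: [0.9, 0.0, 0.2]
width: 0.0545
gripper_force: 0.0
t: 27.8
eef_pos: [0.4757, 0.0375, 0.2266]
ee_rot: [-3.141, -0.001, -0.065]
force: [1.1, -0.7, -0.1]
width: 0.0543
gripper_force: 0.0
t: 28.5
eef_pos: [0.5604, 0.2663, 0.225]
ee_rot: [3.14, 0.002, 0.001]
force: [0.9, -0.7, 0.5]
width: 0.0545
gripper_force: 0.0
[0.56042036 0.26629603 0.22498657] [3.14039244e+00 1.51395178e-03 5.97391132e-04] 0.05449261186032021
wrist sleeve_1 [(array([0.388 , 0.3086, 0.0267]), 0.79), (array([ 0.4575, -0.0136,  0.0051]), 0.22)]
wrist bowl []
wrist tin []
wrist lid [(array([0.6409, 0.266 , 0.0105]), 0.7)]
scene sleeve_1 [(array([ 0.3804, -0.3305,  0.0295]), 0.91), (array([ 0.3513, -0.5496,  0.0233]), 0.78), (array([0.1773, 0.2979, 0.0198]), 0.6)]
scene bowl [(array([ 0.3777, -0.3247,  0.0036]), 0.91)]
scene tin [(array([0.3878, 0.3086, 0.0005]), 0.95)]
scene lid [(array([ 0.6309, -0.2458,  0.0012]), 0.72), (array([0.6403, 0.2679, 0.0106]), 0.61)]
side sleeve_1 [(array([ 0.3529, -0.5518,  0.0187]), 0.84), (array([0.181 , 0.2976, 0.0178]), 0.7), (array([ 0.3789, -0.3359,  0.0311]), 0.62)]
side bowl [(array([ 0.3818, -0.3283, -0.0018]), 0.65)]
side tin [(array([ 0.3849,  0.3082, -0.0018]), 0.57), (array([ 0.3787, -0.3304,  0.0309]), 0.42)]
side lid [(array([0.6461, 0.269 , 0.0061]), 0.9)]
```

View pics/i7.png

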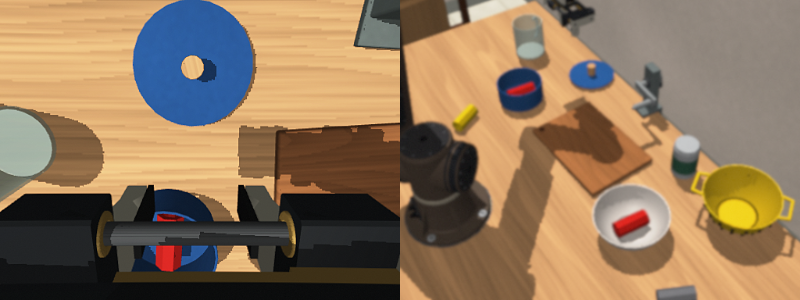

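Sleeves lie in the tin and the bowl (right panel: (520,88), (630,222)). The lid knob is at (192,67) in the left panel. Next: measure the knob and disc.

```bash
python3 - <<'E'
from h import *
f=cams.grab_frame('wrist');s=get_state();print(s['eef_pos'])
im=cv2.cvtColor(f['img'],cv2.COLOR_RGB2HSV)
b=((im[...,0]>100)&(im[...,0]<125)&(im[...,1]>120)).astype('uint8'); b[200:]=0
cs,_=cv2.findContours(b,cv2.RETR_EXTERNAL,cv2.CHAIN_APPROX_NONE); c=max(cs,key=cv2.contourArea)
pts=c.reshape(-1,2); pts=pts[pts[:,1]>1]; w=ray(f,pts,.013)[:,:2]
A=np.c_[2*w,np.ones(len(w))]; x=np.linalg.lstsq(A,(w**2).sum(1),rcond=None)[0]; print('disc',x[:2],np.sqrt(x[2]+x[:2]@x[:2]))
h=np.zeros_like(b); cv2.drawContours(h,[c],-1,1,-1); k=((h==1)&(b==0)&(im[...,2]>120)&(im[...,0]<40)).astype('uint8')
n,lab,st,ce=cv2.connectedComponentsWithStats(k); i=1+np.argmax(st[1:,4]); print(st[i],ce[i],ray(f,ce[i],.048))
E
```

```text
[0.56069211 0.26534937 0.22612888]
disc [0.64178335 0.27055295] 0.07806156216917137
[231  71  29  31 691] [245.09696093  86.29667149] [[0.64182146 0.27069203 0.048     ]]
```

```bash
python3 -m creep '{"translation":[[27,2,-40],[27,2,-40],[27,1,-40],[0,0,-40],[0,0,-20],[0,0,0],[0,0,0]],"spin":[0,0,0,0,0,0,0],"gripper":[0.62,0.62,0.62,0.62,0.62,0.62,0.62]}' 25
python3 - <<'E'
from h import *
s=get_state();print(s['eef_pos'],s['ee_rot'])
E
```

```text
t: 30.0
eef_pos: [0.642, 0.2705, 0.0465]
ee_rot: [3.141, -0.0, -0.0]
force: [0.2, 0.1, 0.7]
width: 0.0544
gripper_force: 0.0
[0.6420412  0.27048635 0.04650977] [ 3.14107156e+00 -1.35885518e-04 -3.44245187e-04]
```

```bash
python3 -m creep '{"translation":[[0,0,-20],[0,0,-4],[0,0,0],[0,0,0],[0,0,0],[0,0,0],[0,0,0],[0,0,0]],"spin":[0,0,0,0,0,0,0,0],"gripper":[0.62,0.62,0.62,0,0,0,0,0]}' 30
python3 -m creep '{"translation":[[0,0,40],[0,0,40],[0,0,40],[0,0,20],[0,0,0]],"spin":[0,0,0,0,0],"gripper":[0,0,0,0,0]}'
python3 - <<'E'
from h import *
s=get_state();print(s['eef_pos'],s['ee_rot'])
for c in ('wrist','scene','side'):
  f=snap(c,'m_%s.png'%c)
  for l in ('tin','lid'): print(c,l,[(np.round(d['centre'],4),round(d['confidence'],2)) for d in nets.pinpoint(c,l)[:3]])
E
```

```text
t: 30.8
eef_pos: [0.6419, 0.2705, 0.0227]
ee_rot: [-3.141, -0.0, -0.001]
force: [-1.2, 0.2, 3.2]
width: 0.0276
gripper_force: 30.0
t: 31.3
eef_pos: [0.6433, 0.2713, 0.1662]
ee_rot: [-3.138, -0.005, -0.001]
force: [0.7, 0.6, -2.3]
width: 0.0277
gripper_force: 30.0
[0.64327763 0.27129253 0.1662256 ] [-3.13825175e+00 -5.27930541e-03 -5.04741643e-04]
wrist tin []
wrist lid [(array([0.6421, 0.2694, 0.1551]), 0.65)]
scene tin [(array([0.3906, 0.3041, 0.0027]), 0.7)]
scene lid [(array([0.6401, 0.268 , 0.1476]), 0.75)]
side tin [(array([0.3869, 0.3023, 0.0014]), 0.89)]
side lid [(array([0.6442, 0.2672, 0.1404]), 0.67)]
```

```bash
python3 -m creep '{"translation":[[-43,6,0],[-43,6,0],[-43,6,0],[-43,6,0],[-43,6,0],[-40,7,0],[0,0,0],[0,0,0]],"spin":[0,0,0,0,0,0,0,0],"gripper":[0,0,0,0,0,0,0,0]}'
python3 -m creep '{"translation":[[0,0,-30],[0,0,-15],[0,0,0],[0,0,0]],"spin":[0,0,0,0],"gripper":[0,0,0,0]}'
python3 - <<'E'
from h import *
s=get_state();print(s['eef_pos'],s['ee_rot'])
fs=[]
for c in ('scene','side'):
  f=snap(c,'n_%s.png'%c)
  for l in ('tin','lid'): print(c,l,[(np.round(d['centre'],4),round(d['confidence'],2)) for d in nets.pinpoint(c,l)[:2]])
  T=np.array([.3868,.3073,.07]); im=cv2.resize(f['img'],None,fx=8,fy=8,interpolation=cv2.INTER_CUBIC)[:,:,::-1].copy()
  a=np.linspace(0,2*np.pi,120); L=np.array(s['eef_pos'])-[0,0,.0127]
  for ctr,r,z,col in ((T,.075,.07,(0,255,0)),(T,.075,.0,(0,255,0)),(L,.079,L[2],(0,255,255))):
    p=(proj(f,np.c_[ctr[0]+r*np.cos(a),ctr[1]+r*np.sin(a),0*a+z])+.5)*8; cv2.polylines(im,[p.astype(int)],True,col,1)
  u,v=(proj(f,[T])[0]*8).astype(int); fs.append(im[v-300:v+300,u-200:u+200])
cv2.imwrite('pics/i8.png',np.hstack(fs))
E
```

```text
t: 32.55
eef_pos: [0.3861, 0.308, 0.1627]
ee_rot: [-3.141, -0.001, 0.002]
force: [0.8, 0.2, -0.6]
width: 0.0274
gripper_force: 30.0
t: 32.95
eef_pos: [0.3876, 0.3073, 0.1172]
ee_rot: [3.141, -0.0, -0.001]
force: [0.3, -0.1, -1.1]
width: 0.0275
gripper_force: 30.0
[0.38757524 0.30729223 0.11721002] [ 3.14067375e+00 -6.37348958e-05 -1.49943626e-03]
scene tin [(array([0.3854, 0.3067, 0.002 ]), 0.8)]
scene lid [(array([ 0.6288, -0.242 , -0.0015]), 0.68), (array([0.389 , 0.3055, 0.1067]), 0.6)]
side tin [(array([ 0.3853,  0.3075, -0.0004]), 0.56)]
side lid [(array([0.3917, 0.3086, 0.1016]), 0.82), (array([ 0.3812, -0.3306, -0.0008]), 0.58)]
```

View pics/i8.png

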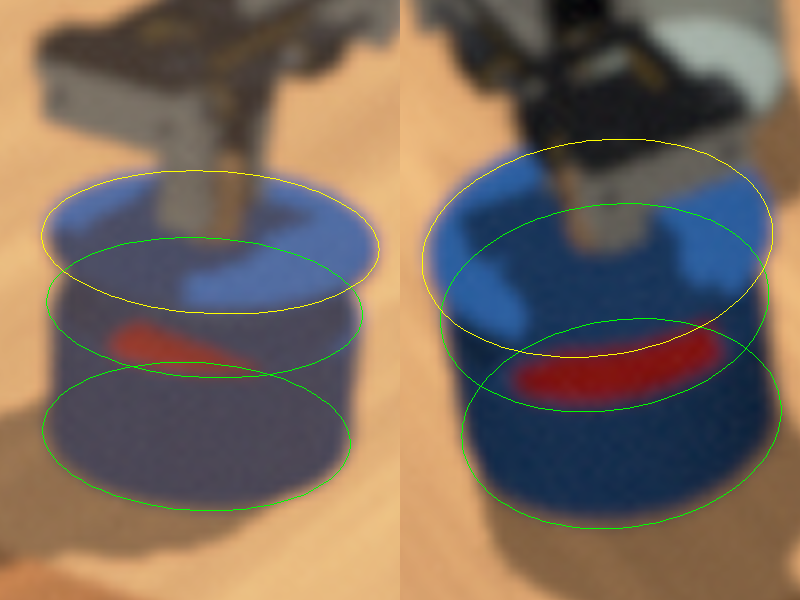

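The lid (yellow) sits over the tin (green) within about 2 mm in both views. Lowering to contact.

```bash
python3 -m creep '{"translation":[[-1,0,-15],[0,0,-10],[0,0,-5],[0,0,0]],"spin":[0,0,0,0],"gripper":[0,0,0,0]}'
python3 -m creep '{"translation":[[0,0,-2],[0,0,-1],[0,0,0]],"spin":[0,0,0],"gripper":[0,0,0]}'
python3 -m creep '{"translation":[[0,0,-1],[0,0,0]],"spin":[0,0],"gripper":[0,0]}'
```

```text
t: 33.65
eef_pos: [0.3854, 0.307, 0.0865]
ee_rot: [3.14, 0.001, -0.001]
force: [-0.0, 0.4, -2.1]
width: 0.0272
gripper_force: 30.0
t: 33.95
eef_pos: [0.3857, 0.3075, 0.0843]
ee_rot: [-3.141, -0.0, -0.001]
force: [-0.9, 0.5, -1.4]
width: 0.0277
gripper_force: 30.0
t: 34.15
eef_pos: [0.3857, 0.3074, 0.0832]
ee_rot: [-3.141, -0.0, -0.001]
force: [0.3, -0.5, -1.9]
width: 0.0275
gripper_force: 30.0
```

```bash
python3 -m creep '{"translation":[[0,0,-1],[0,0,0],[0,0,0],[0,0,0],[0,0,0],[0,0,0]],"spin":[0,0,0,0,0,0],"gripper":[0,0,0.6,0.6,0.6,0.6]}'
python3 -m creep '{"translation":[[0,0,20],[0,0,40],[0,0,40],[0,0,40],[-20,-40,0],[-20,-40,0],[0,0,0],[0,0,0]],"spin":[0,0,0,0,0,0,0,0],"gripper":[0.6,0.6,0.6,0.6,0.6,0.6,0.6,0.6]}'
python3 - <<'E'
from h import *
s=get_state();print(s['t'],s['eef_pos'],s['width'])
fs=[]
for c in ('scene','side'):
  f=snap(c,'z_%s.png'%c)
  for l in ('tin','lid','bowl','sleeve_2','beans','jug','colander'): print(c,l,[(np.round(d['centre'],4),round(d['confidence'],2)) for d in nets.pinpoint(c,l)[:2]])
  u,v=proj(f,[[.3868,.3073,.05]])[0].astype(int); fs.append(cv2.resize(f['img'][v-40:v+40,u-27:u+27,::-1],(400,592),interpolation=cv2.INTER_CUBIC))
cv2.imwrite('pics/i9.png',np.hstack(fs))
E
```

```text
t: 34.75
eef_pos: [0.3857, 0.3074, 0.0821]
ee_rot: [3.142, -0.0, -0.001]
force: [0.1, -0.3, 0.8]
width: 0.0506
gripper_force: 0.0
t: 35.55
eef_pos: [0.3456, 0.2269, 0.2228]
ee_rot: [-3.14, -0.001, -0.001]
force: [-0.1, 0.7, -0.2]
width: 0.0523
gripper_force: 0.0
35.55 [0.34557605 0.22692309 0.2227969 ] 0.05232820419790137
scene tin [(array([0.3858, 0.3094, 0.0008]), 0.86)]
scene lid [(array([0.39  , 0.3041, 0.0684]), 0.6)]
scene bowl [(array([ 0.3789, -0.3269,  0.001 ]), 0.76)]
scene sleeve_2 [(array([ 0.3543, -0.552 ,  0.0208]), 0.97), (array([ 0.3849, -0.3306,  0.0277]), 0.93)]
scene beans [(array([ 0.6287, -0.2405, -0.0017]), 0.58)]
scene jug [(array([5.360e-01, 5.277e-01, 4.000e-04]), 0.68)]
scene colander [(array([ 0.6433, -0.4508,  0.0025]), 0.93)]
side tin [(array([ 0.3866,  0.306 , -0.0032]), 0.8), (array([ 0.6282, -0.2439, -0.0008]), 0.19)]
side lid [(array([0.3916, 0.306 , 0.0673]), 0.63)]
side bowl [(array([ 0.3852, -0.3314,  0.0015]), 0.87), (array([ 0.3792, -0.3325,  0.0281]), 0.23)]
side sleeve_2 [(array([ 0.3823, -0.3331,  0.0318]), 0.78), (array([ 0.3501, -0.5485,  0.0217]), 0.77)]
side beans [(array([ 6.294e-01, -2.425e-01,  2.000e-04]), 0.88)]
side jug [(array([ 0.5369,  0.5222, -0.001 ]), 0.86)]
side colander [(array([ 0.6393, -0.4563, -0.0015]), 0.6)]
```

View pics/i9.png

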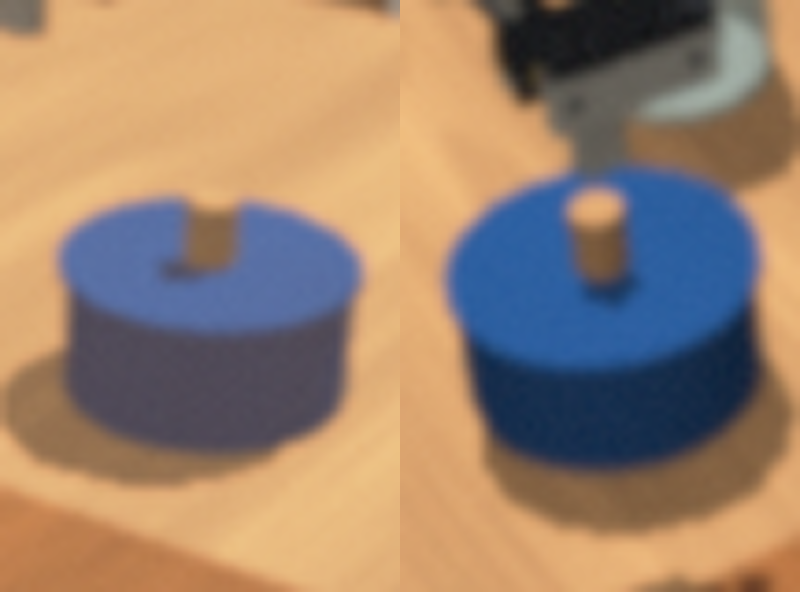

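The lid is level and centred on the tin in both views (knobs at (212,235) and (600,235)), and nothing else has moved. Handing in.

```bash
python3 -c "
from station import arm
print(arm.job_done())"
```

```text
the job is handed in; nothing more can be done
None
```

I handed in the job at about 36 s of 72 s: the good sleeve (right up to the collar) lies in the tin with the lid squarely on, the blocked one (stopped about 32 mm short) lies in the bowl, and the last pictures show the beans, jug and colander where they were; the hand-in returned no verdict.

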